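# Stage printed hubs by height for inspection

## Task

Line up the four white printed hubs for inspection in order of height on the row of discs: the shortest on the red disc, then each next taller one on the next disc along, so that the tallest stands on the blue disc at the other end. Stand each one upright on its flange and well centred on its disc, let go of them all, and leave the amber jar and the black loupe where they are.

Things in the scene. Friction and masses are not known exactly. Their poses are not given: they have to be found in the camera images.
- hub_40_center (a point): The shortest of four loose white printed plastic hubs, standing upright on the bench: 40 mm tall overall, a round barrel 40 mm in diameter (grip this) rising from a base flange 58 mm in diameter and 8 mm thick, with a shallow grey-floored bore in its top. All four hubs are alike but for their height. This point is on the hub's axis, half-way up (20 mm above its underside); z is along the axis, up.
- hub_55_center (a point): The second shortest of four loose white printed plastic hubs, standing upright on the bench: 55 mm tall overall, a round barrel 40 mm in diameter (grip this) rising from a base flange 58 mm in diameter and 8 mm thick, with a shallow grey-floored bore in its top. All four hubs are alike but for their height. This point is on the hub's axis, half-way up (27.5 mm above its underside); z is along the axis, up.
- hub_70_center (a point): The second tallest of four loose white printed plastic hubs, standing upright on the bench: 70 mm tall overall, a round barrel 40 mm in diameter (grip this) rising from a base flange 58 mm in diameter and 8 mm thick, with a shallow grey-floored bore in its top. All four hubs are alike but for their height. This point is on the hub's axis, half-way up (35 mm above its underside); z is along the axis, up.
- hub_85_center (a point): The tallest of four loose white printed plastic hubs, standing upright on the bench: 85 mm tall overall, a round barrel 40 mm in diameter (grip this) rising from a base flange 58 mm in diameter and 8 mm thick, with a shallow grey-floored bore in its top. All four hubs are alike but for their height. This point is on the hub's axis, half-way up (42.5 mm above its underside); z is along the axis, up.
- mark_red: The red disc, 66 mm in diameter, always at one end of the row (either end), printed flat on an aluminium strip (84 x 400 mm, fixed to the bench, its top 6 mm above the bench) on which a row of four such discs lies at 90 mm spacing; nothing stands up from the strip. The point is the disc's centre, at the height of the strip's top; y runs along the row (either way), z up.
- mark_far: The blue disc, 66 mm in diameter, at the end of the row opposite the red one, printed flat on an aluminium strip (84 x 400 mm, fixed to the bench, its top 6 mm above the bench) on which a row of four such discs lies at 90 mm spacing; nothing stands up from the strip. The point is the disc's centre, at the height of the strip's top; y runs along the row (either way), z up.
- mark_mid_a: One of the two blue discs, 66 mm in diameter, in the middle of the row; either of the two may be the one next to the red disc, printed flat on an aluminium strip (84 x 400 mm, fixed to the bench, its top 6 mm above the bench) on which a row of four such discs lies at 90 mm spacing; nothing stands up from the strip. The point is the disc's centre, at the height of the strip's top; y runs along the row (either way), z up.
- mark_mid_b: One of the two blue discs, 66 mm in diameter, in the middle of the row; either of the two may be the one next to the red disc, printed flat on an aluminium strip (84 x 400 mm, fixed to the bench, its top 6 mm above the bench) on which a row of four such discs lies at 90 mm spacing; nothing stands up from the strip. The point is the disc's centre, at the height of the strip's top; y runs along the row (either way), z up.
- jar_center (a point): Bystander: an amber jar with a white cap, 56 mm in diameter and 85 mm tall, standing loose beside the work; the point is its centre. Leave it alone.
- loupe_center (a point): Bystander: a small black eyepiece loupe, 38 mm in diameter and 44 mm tall, standing loose beside the work; the point is its centre. Leave it alone.
Mind the look-alikes: they are no part of the job. What is shaped like the part that bears hub_85_center but green is not meant. What is shaped like the part that bears hub_70_center but turquoise is not meant.

How it is judged:
By the outcome, as a careful person would: the job done as asked, in the order asked, and still so for the second after the job is handed in, with the robot touching nothing.
It also fails if it takes over 99 s, if anything falls off the work surface, if the arm or the gripper's body presses on something with over 40 N, if the wrist force passes 120 N, or if a joint passes its speed limit or range.

## Robot

A 7-joint arm with a two-finger parallel gripper is mounted at the origin on the work surface. World frame = base frame: x ahead of the robot, y to its left, z up, the work surface at z = 0. Lengths are in mm, angles in degrees, forces in N, time in s.
With the tool pointing down it reaches from about 400 to 875 mm from the base axis. Payload 19.3 kg.
Tool frame: the origin (TCP) lies midway between the tips of the shut fingers; the grasp point (between the pads) lies 19 mm behind it; z points along the fingers, y is the line along which they close (so a half turn about z gives the same grasp; the last joint's range is limited). The gripper opens to 85 mm and grips with 20 to 120 N. Pads are 22 mm wide; open, the fingers measure 114 mm over their backs; the gripper's body (76 mm by 85 mm) begins 54 mm behind the grasp point. The pads swing forward as they close: fully open they stand 13 mm farther back than shut.
Start: joints at [61.467, 29.874, -2.08, 91.645, 1.215, 58.505, -6.463], TCP at [259.266, -568.679, 231.291] pointing down, gripper open.
Joint ranges: [-166.77, 166.77], [-17.47, 122.26], [-85.68, 81.53], [9.62, 139.38], [-72.42, 252.41], [9.2, 110.78], [-144.41, 144.41]. Speed limits (degrees/s): [108.29, 108.29, 136.94, 136.94, 172.46, 172.46, 172.46].

## Interface

Orientations are given as [roll, pitch, yaw] about the fixed x, y, z axes, in that order (R = Rz(yaw) Ry(pitch) Rx(roll)).
In Python, from bench import manip gives the robot as it stands.
- The arm moves only by the tool send_rows, never from a script. Its argument "deltas" is a list of rows, each a list of 7 numbers: the opening, from -1 (shut) to 1 (fully open), then the shift along the tool's x, y, z scaled (see below), then the turn, a rotation vector about the tool's x, y, z scaled (see below). In form: [[jaw, tx, ty, tz, rx, ry, rz], ...]. A call has 1 to 5 rows; each row is the pose to reach, as a shift and turn from the pose commanded when the call began, along the tool's axes at that moment, turning the shorter way round; what a row does not reach only later rows make up. The controller multiplies each number of a shift by 0.08 m and each number of a turn by pi rad. A row lasts 1/10 s, in which the tool goes at most 50 mm and 8.59 degrees, less where a joint would pass 70% of its speed; a pose out of reach is approached as far as the arm can. A call with a number of a shift or a turn outside -1 to 1 is refused whole. A call with a gripper value outside its range is refused whole. The fingers move at their own pace and stop on an object; "grip_force" is the grip in N (left out, the last holds). Time passes only in rows, so rows that repeat a pose let the fingers close. It gives the time, the measured TCP pose, the force, the opening and the grip force at its end, in the units of the state.
- manip.sense(): the state, without advancing time (a new reading comes with each control period).
- manip.read_camera(name): name is "scene" or "top" or "wrist"; returns the picture (400x640x3 uint8, blue, green, red); there is no depth.
- manip.calibration(name): a dict with "intrinsics" (3x3 intrinsics, pixels), "extrinsics" (4x4, takes a point from world to camera coordinates). Camera axes: x right, y up, looking along -z (the intrinsics and any distortion apply to the point x, -y, -z); pixel columns grow to the right and rows downward; lengths in mm; the calibration is good to about 2 mm. A picture is of the moment at which its call begins: read the wrist's pose just before it. calibration takes no time and is no camera call; for the wrist camera it gives the pose at the moment of the call.
- manip.job_done(): hands the job in; it is judged then, once.
The state is a dict: "time_s": time; "qpos": joint angles; "qvel": joint speeds; "joint_efforts": joint torques, N m; "tcp_pos": TCP position; "orientation": TCP orientation; "ft_force": force on the tool from outside, world axes, zero at the start; "wrist_torque": the same for the moment, N m; "gripper_width": finger opening in mm; "gripper_force": force on a finger pad.
Only numpy, scipy, OpenCV 4.12 (cv2) and the standard library are available. Lean on these libraries where they do the work, as an engineer would, in place of code of your own. Each camera call takes 0.05 s, during which the arm holds its last target. There are 200 camera calls.

## Working session

There is one attempt and no reset: what is moved stays moved. The work goes in short steps, Python scripts to look and compute and a tool call to move; the robot and the scene stay as the last step left them, time stands still between calls to the robot, and variables do not carry over. Pictures are saved under pics/ and viewed, at most 14 in all, crops included, and the job is handed in when it is done.

Besides the shell and the picture viewer there is one more tool, called after "Emit:" as name([rows], argument=value, ...), one row to a line, values as JSON. send_rows: Moves the arm, as the interface text tells. Its arguments: {"type":"object","properties":{"deltas":{"type":"array"},"grip_force":{"type":"number"}},"required":["deltas"]}

```bash
mkdir -p pics
cat > h.py <<'E'
import numpy as np, cv2
from bench import manip
from scipy.spatial.transform import Rotation as R
def snap(cam,name):
    c=manip.calibration(cam); im=np.asarray(manip.read_camera(cam)); cv2.imwrite(f'pics/{name}.png',im); np.savez(f'pics/{name}.npz',K=c['intrinsics'],E=c['extrinsics']); return im
def ray(name,u,v,z):
    d=np.load(f'pics/{name}.npz'); K,E=d['K'],d['E']
    p=np.linalg.inv(K)@[u,v,1]; p=np.array([p[0],-p[1],-p[2]])
    Rm=E[:3,:3]; o=-Rm.T@E[:3,3]; w=Rm.T@p
    return o+w*(z-o[2])/w[2]
def proj(name,P):
    d=np.load(f'pics/{name}.npz'); q=d['E'][:3,:3]@P+d['E'][:3,3]; q=d['K']@[q[0],-q[1],-q[2]]; return q[:2]/q[2]
def delta(target,yaw=None):
    s=manip.sense(); Rt=R.from_euler('xyz',s['orientation'],degrees=True)
    print('tcp',np.round(s['tcp_pos'],1),'rpy',np.round(s['orientation'],1),'t',s['time_s'])
    print('shift/80',np.round(Rt.inv().apply(np.array(target)-s['tcp_pos'])/80,3))
E
python3 - <<'E'
from h import *
s=manip.sense()
for k in s: print(k,np.round(s[k],2))
for c in ('top','scene'):
    snap(c,c+'0'); d=manip.calibration(c); print(c,{k:np.round(v,3).tolist() for k,v in d.items()})
E
```

```text
time_s 0.0
qpos [61.47 29.91 -2.08 91.67  1.21 58.51 -6.46]
qvel [ 0.05 -0.02  0.15 -0.07  0.01 -0.01  0.01]
joint_efforts [ 0.000e+00 -9.271e+01  1.980e+00 -3.699e+01  2.000e-02  1.000e-02
  0.000e+00]
tcp_pos [ 259.12 -568.38  230.73]
orientation [-179.93    0.     24.51]
ft_force [-0.46 -0.04 -0.83]
wrist_torque [ 0.    0.01 -0.02]
gripper_force 0.0
gripper_width 85.59
top {'intrinsics': [[411.218, 0.0, 324.179], [0.0, 411.218, 196.233], [0.0, 0.0, 1.0]], 'extrinsics': [[0.026, -1.0, 0.007, -14.188], [0.998, 0.027, 0.052, -502.295], [-0.052, 0.006, 0.999, -1301.32], [0.0, 0.0, 0.0, 1.0]]}
scene {'intrinsics': [[419.778, 0.0, 316.508], [0.0, 419.778, 198.889], [0.0, 0.0, 1.0]], 'extrinsics': [[0.485, 0.874, -0.001, -239.984], [-0.536, 0.298, 0.79, 224.054], [0.691, -0.383, 0.613, -1613.118], [0.0, 0.0, 0.0, 1.0]]}
```

View pics/top0.png

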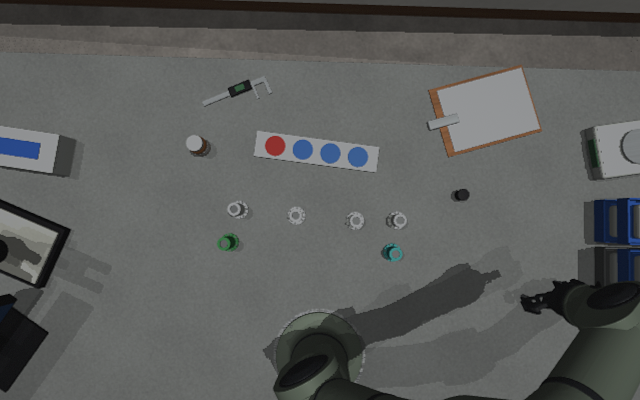

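View pics/scene0.png

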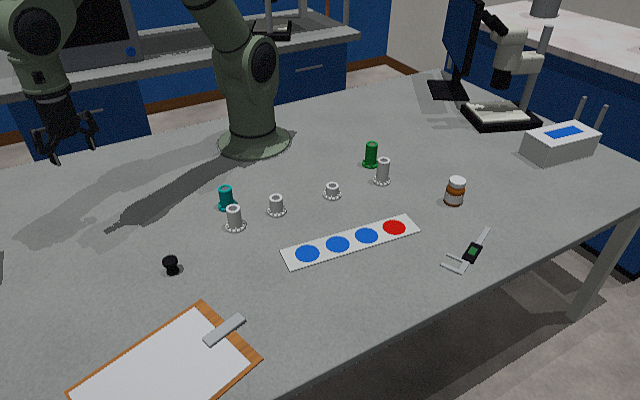

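The top view shows four white hubs at (237,210), (296,215), (355,221) and (397,220). The look-alikes are green at (228,242) and turquoise at (394,252); the jar is at (197,146) and the loupe at (461,195). The discs run from red at (275,146) through blue at (303,149) and (330,153) to (358,157). In the scene view the hubs are at (383,170), (332,190), (276,205) and (234,217). Next I need enlarged crops.

Run:
```python
from h import *
t=cv2.imread('pics/top0.png')[125:275,180:420]; s=cv2.imread('pics/scene0.png')[150:250,210:410]
cv2.imwrite('pics/topc.png',cv2.resize(t[65:115,30:235],None,fx=3.9,fy=3.9,interpolation=cv2.INTER_CUBIC))
cv2.imwrite('pics/scenec.png',cv2.resize(s,None,fx=4,fy=4,interpolation=cv2.INTER_CUBIC))
# discs by colour
im=cv2.imread('pics/top0.png').astype(int); b,g,r=im[...,0],im[...,1],im[...,2]
for n,m in (('red',(r>g+60)&(r>b+60)),('blue',(b>r+60)&(b>g+40))):
    m=m.astype(np.uint8); m[:125]=0;m[175:]=0;m[:,:250]=0;m[:,385:]=0
    k,_,st,c=cv2.connectedComponentsWithStats(m)
    for i in range(1,k):
        if st[i,4]>100: print(n,c[i].round(1),st[i,4],ray('top0',*(c[i]),6).round(1))
```

```text
red [274.7 145.2] 303 [663.5 163.3   6. ]
blue [302.2 149. ] 297 [653.7  74.    6. ]
blue [329.8 152.8] 295 [643.7 -15.4   6. ]
blue [357.4 156.4] 295 [ 634.5 -104.9    6. ]
```

View pics/topc.png

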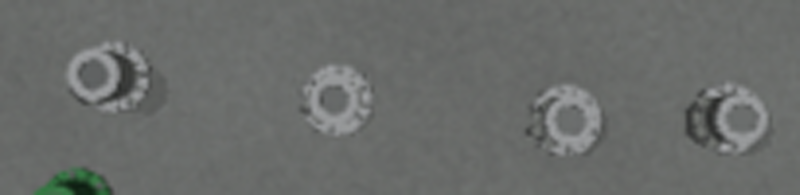

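View pics/scenec.png

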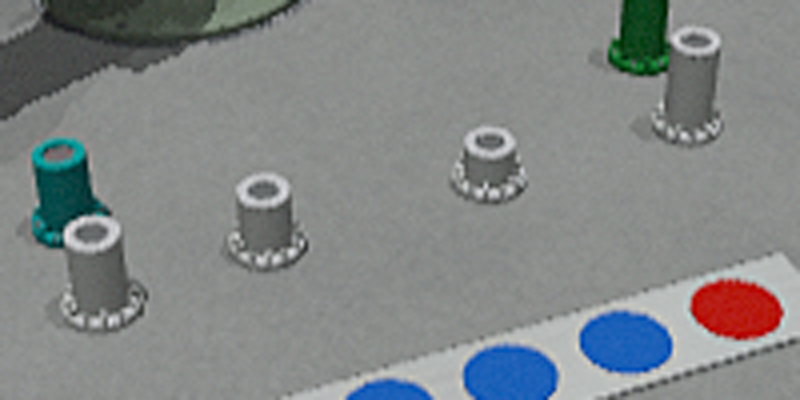

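The crops match. A, top (93,75) and scene (696,41), is tall; B, (336,99) and (490,142), is shortest; C, (573,120) and (264,189), is second; D, (741,118) and (93,233), is tall. I'll triangulate the bore tops to settle A against D.

Run:
```python
from h import *
from scipy.optimize import least_squares
T={'A':(93,75),'B':(336,99),'C':(573,120),'D':(741,118)};S={'A':(696,41),'B':(490,142),'C':(264,189),'D':(93,233)}
for k in T:
    t=np.array(T[k])/3.9+[210,190]; s=np.array(S[k])/4+[210,150]
    f=lambda P:np.r_[proj('top0',P)-t,proj('scene0',P)-s]
    r=least_squares(f,[500,0,50]); print(k,r.x.round(1),r.fun.round(2), [ (h,ray('top0',*t,h)[:2].round(1)) for h in (40,55,70,85)])
print('jar',ray('top0',195,143,85),'loupe',ray('top0',461,193,44),'green',ray('top0',227,241,85),'turq',ray('top0',396,251,70))
```

```text
A [452.7 272.2  78.7] [-0.12 -0.09 -0.16  0.02] [(40, array([453., 280.])), (55, array([452.8, 276.8])), (70, array([452.5, 273.6])), (85, array([452.3, 270.4]))]
B [439.6  86.6  35.1] [-0.37 -0.22 -0.43  0.02] [(40, array([438.9,  85.1])), (55, array([438.9,  84.2])), (70, array([438.8,  83.3])), (85, array([438.7,  82.4]))]
C [ 427.9 -102.4   51.5] [-0.51 -0.26 -0.55 -0.01] [(40, array([ 427.1, -105. ])), (55, array([ 427.2, -103.7])), (70, array([ 427.3, -102.4])), (85, array([ 427.4, -101.1]))]
D [ 432.4 -234.5   64.7] [-0.11 -0.05 -0.11 -0.01] [(40, array([ 432.3, -239.6])), (55, array([ 432.3, -236.7])), (70, array([ 432.3, -233.9])), (85, array([ 432.3, -231. ]))]
jar [650.02118106 395.68860439  85.        ] loupe [ 522.42442939 -428.48148516   44.        ] green [356.5761436  287.35141596  85.        ] turq [ 338.67472402 -223.24414923   70.        ]
```

Heights come out about 5 mm low throughout, so A is the 85, B the 40, C the 55 and D the 70, and the discs are spaced 90 mm. I'll use yaw 45° so the fingers stay clear of the neighbouring parts.

Emit:
send_rows([
  [1,1,0,0,0,0,-0.114],
  [1,1,0,0,0,0,-0.114],
  [1,1,0,0,0,0,-0.114],
  [1,1,0,0,0,0,-0.114],
], grip_force=60)

```text
time_s: 0.5
tcp_pos: [332.6, -535.0, 230.9]
orientation: [-180.0, -0.0, 45.2]
ft_force: [-0.8, 0.4, -0.8]
gripper_width: 85.3
gripper_force: 0.0
```

Emit:
send_rows([
  [1,0.95,0.95,0,0,0,0],
  [1,0.95,0.95,0,0,0,0],
  [1,0.95,0.95,0,0,0,0],
  [1,0.95,0.95,0,0,0,0],
])

```text
time_s: 0.9
tcp_pos: [440.4, -535.0, 230.4]
orientation: [-179.9, -0.0, 45.0]
ft_force: [-0.6, -0.1, 0.5]
gripper_width: 85.0
gripper_force: 0.0
```

Emit:
send_rows([
  [1,1,-1,0,0,0,0],
  [1,1,-1,0,0,0,0],
  [1,1,-1,0,0,0,0],
  [1,1,-1,0,0,0,0],
])

```text
time_s: 1.3
tcp_pos: [438.3, -421.4, 232.1]
orientation: [180.0, 0.0, 45.0]
ft_force: [-0.0, -1.7, 0.9]
gripper_width: 85.2
gripper_force: 0.0
```

Emit:
send_rows([
  [1,1,-1,0,0,0,0],
  [1,1,-1,0,0,0,0],
  [1,1,-1,0,0,0,0],
  [1,1,-1,0,0,0,0],
])

```text
time_s: 1.7
tcp_pos: [439.0, -309.1, 231.8]
orientation: [180.0, 0.0, 45.0]
ft_force: [-0.4, -0.8, 0.7]
gripper_width: 85.3
gripper_force: 0.0
```

Emit:
send_rows([
  [1,1,-1,0,0,0,0],
  [1,1,-1,0,0,0,0],
  [1,1,-1,0,0,0,0],
  [1,1,-1,0,0,0,0],
])

```text
time_s: 2.1
tcp_pos: [439.5, -196.4, 231.6]
orientation: [180.0, 0.0, 45.0]
ft_force: [-0.9, -1.4, 0.4]
gripper_width: 85.2
gripper_force: 0.0
```

Emit:
send_rows([
  [1,1,-1,0,0,0,0],
  [1,1,-1,0,0,0,0],
  [1,1,-1,0,0,0,0],
  [1,1,-1,0,0,0,0],
])

```text
time_s: 2.5
tcp_pos: [440.0, -83.5, 231.4]
orientation: [180.0, -0.0, 45.0]
ft_force: [-0.6, -1.4, -0.5]
gripper_width: 85.6
gripper_force: 0.0
```

Emit:
send_rows([
  [1,1,-1,0,0,0,0],
  [1,1,-1,0,0,0,0],
  [1,1,-1,0,0,0,0],
  [1,1,-1,0,0,0,0],
])

```text
time_s: 2.9
tcp_pos: [440.3, 29.6, 231.3]
orientation: [180.0, -0.0, 45.0]
ft_force: [-0.0, -0.4, -0.5]
gripper_width: 85.7
gripper_force: 0.0
```

Emit:
send_rows([
  [1,0.48,-0.48,0,0,0,0],
  [1,0.48,-0.48,0,0,0,0],
  [1,0.48,-0.48,0,0,0,0],
  [1,0.48,-0.48,0,0,0,0],
])

```text
time_s: 3.3
tcp_pos: [439.8, 82.1, 231.1]
orientation: [180.0, 0.0, 44.9]
ft_force: [0.5, 0.4, 0.1]
gripper_width: 85.2
gripper_force: 0.0
```

Run:
```python
from h import *
print(manip.sense()['tcp_pos'],manip.sense()['qpos'],manip.sense()['orientation'])
snap('wrist','w1'); d=manip.calibration('wrist'); E=d['extrinsics']; print(d['intrinsics'],-E[:3,:3].T@E[:3,3],E[:3,:3].round(2))
```

```text
[439.79309809  82.11170426 231.11140172] [  0.67387434  14.85410864 -22.41577936 116.32170132   7.35400034
  50.16799257 -70.93316596] [1.79984856e+02 4.24379688e-02 4.48595426e+01]
[[328.51181245   0.         320.32889124]
 [  0.         328.51181245 198.20859372]
 [  0.           0.           1.        ]] [496.82789026 139.44490815 373.03815169] [[ 0.71 -0.71  0.  ]
 [ 0.67  0.67 -0.32]
 [ 0.23  0.23  0.95]]
```

View pics/w1.png

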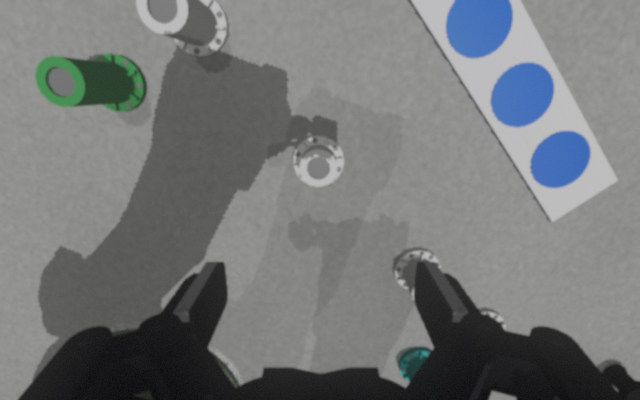

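The wrist view shows hub 40 with its bore at about (318,167), three blue discs, the last at (560,159), and the green look-alike at (60,82).

```bash
python3 - <<'E'
from h import *
print(ray('w1',318,167,39).round(1))
# outline fit of the white rim / disc centres
im=cv2.imread('pics/w1.png').astype(int); b,g,r=im[...,0],im[...,1],im[...,2]
m=((b>r+60)&(b>g+40)).astype(np.uint8); m[230:]=0
k,_,st,c=cv2.connectedComponentsWithStats(m)
for i in range(1,k):
    if st[i,4]>500: print(c[i].round(1),st[i,:4],ray('w1',*c[i],6).round(1))
print('A top',ray('w1',162,8,85).round(1))
E
python3 -c "
import cv2
im=cv2.imread('pics/w1.png')[125:200,270:370]
cv2.imwrite('pics/w1c.png',cv2.resize(im,None,fx=6,fy=6,interpolation=cv2.INTER_CUBIC))"
```

```text
[439.7  85.8  39. ]
[478.3  25.6] [447   0  65  58] [650.2  68.5   6. ]
[522.2  94.2] [492  63  62  64] [643.8 -18.    6. ]
[560.2 158.9] [531 131  59  56] [ 634.3 -107.4    6. ]
A top [451.9 267.3  85. ]
```

View pics/w1c.png

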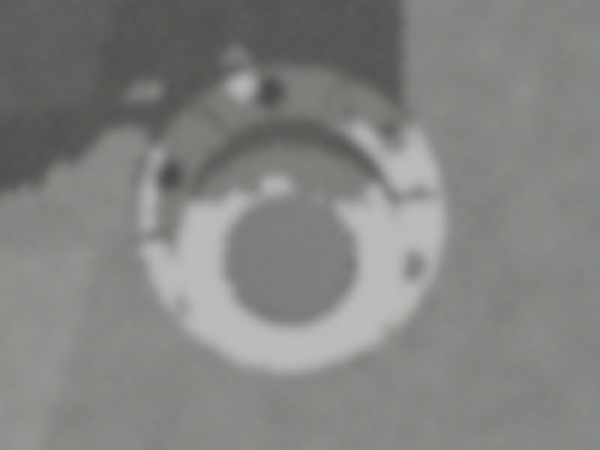

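Emit:
send_rows([
  [1,0.026,-0.034,1,0,0,0],
  [1,0.026,-0.034,1,0,0,0],
  [1,0.026,-0.034,1,0,0,0],
])

```text
time_s: 3.65
tcp_pos: [437.2, 86.1, 148.7]
orientation: [-179.8, 0.3, 44.9]
ft_force: [-0.3, 0.1, 1.2]
gripper_width: 85.4
gripper_force: 0.0
```

Emit:
send_rows([
  [1,0,0,0.5,0,0,0],
  [1,0,0,1,0,0,0],
  [1,0,0,1,0,0,0],
])

```text
time_s: 3.95
tcp_pos: [437.6, 86.6, 69.4]
orientation: [-179.9, 0.3, 45.0]
ft_force: [0.1, 0.4, 1.4]
gripper_width: 85.5
gripper_force: 0.0
```

Emit:
send_rows([
  [1,0,0,0.25,0,0,0],
  [1,0,0,0.5,0,0,0],
  [1,0,0,0.74,0,0,0],
  [1,0,0,0.74,0,0,0],
  [1,0,0,0.74,0,0,0],
])

```text
time_s: 4.45
tcp_pos: [439.9, 87.8, 14.0]
orientation: [179.9, -0.1, 45.0]
ft_force: [0.7, 1.0, -0.0]
gripper_width: 85.5
gripper_force: 0.0
```

Emit:
send_rows([
  [1,-0.022,0.013,0.05,0,0,0],
  [1,-0.022,0.013,0.05,0,0,0],
  [1,-0.022,0.013,0.05,0,0,0],
])

```text
time_s: 4.75
tcp_pos: [438.6, 85.8, 8.7]
orientation: [180.0, -0.0, 45.0]
ft_force: [0.5, 1.1, -0.0]
gripper_width: 85.7
gripper_force: 0.0
```

Emit:
send_rows([
  [-1,0,0,0,0,0,0],
  [-1,0,0,0,0,0,0],
  [-1,0,0,0,0,0,0],
  [-1,0,0,0,0,0,0],
  [-1,0,0,0,0,0,0],
])

```text
time_s: 5.25
tcp_pos: [438.3, 86.0, 8.4]
orientation: [180.0, -0.0, 45.0]
ft_force: [-2.8, -1.3, 12.0]
gripper_width: 38.5
gripper_force: 59.0
```

Emit:
send_rows([
  [-1,0,0,0,0,0,0],
  [-1,0,0,0,0,0,0],
  [-1,0,0,0,0,0,0],
  [-1,0,0,0,0,0,0],
  [-1,0,0,0,0,0,0],
])

```text
time_s: 5.75
tcp_pos: [438.3, 86.0, 8.4]
orientation: [180.0, -0.0, 45.0]
ft_force: [-2.1, -0.2, 11.1]
gripper_width: 38.6
gripper_force: 59.0
```

Emit:
send_rows([
  [-1,0,0,-0.2,0,0,0],
  [-1,0,0,-0.6,0,0,0],
  [-1,0,0,-1,0,0,0],
  [-1,0,0,-1,0,0,0],
])

```text
time_s: 6.15
tcp_pos: [439.8, 86.2, 91.1]
orientation: [179.9, -0.2, 45.0]
ft_force: [0.5, -0.2, -1.8]
gripper_width: 38.7
gripper_force: 60.3
```

Emit:
send_rows([
  [-1,0.3,0.15,-0.4,0,0,0],
  [-1,0.6,0.3,-0.4,0,0,0],
  [-1,0.89,0.43,-0.4,0,0,0],
  [-1,0.89,0.43,-0.4,0,0,0],
])

```text
time_s: 6.55
tcp_pos: [515.1, 113.2, 119.8]
orientation: [180.0, -0.1, 45.0]
ft_force: [-0.2, 0.1, -0.5]
gripper_width: 38.6
gripper_force: 60.5
```

Emit:
send_rows([
  [-1,0.3,0.15,0,0,0,0],
  [-1,0.6,0.3,0,0,0,0],
  [-1,0.89,0.43,0,0,0,0],
  [-1,0.89,0.43,0,0,0,0],
  [-1,0.89,0.43,0,0,0,0],
])

```text
time_s: 7.05
tcp_pos: [586.9, 138.0, 119.2]
orientation: [-180.0, 0.1, 45.0]
ft_force: [-0.3, 0.3, -0.7]
gripper_width: 38.9
gripper_force: 60.5
```

Run:
```python
from h import *
s=manip.sense();print(s['tcp_pos'],s['gripper_width'],s['orientation'])
snap('wrist','w2'); 
im=cv2.imread('pics/w2.png').astype(int); b,g,r=im[...,0],im[...,1],im[...,2]
for m in ((b>r+60)&(b>g+40),(r>b+60)&(r>g+60)):
  k,_,st,c=cv2.connectedComponentsWithStats(m.astype(np.uint8))
  for i in range(1,k):
    if st[i,4]>500: print(c[i].round(1),st[i],ray('w2',*c[i],6).round(1))
```

```text
[586.87263088 137.95966767 119.17042545] 38.88602335579517 [-1.79955869e+02  8.18574409e-02  4.50382150e+01]
[436.4 191.9] [ 397  155   80   75 4745] [653.7  71.7   6. ]
[491.4 267.7] [ 455  236   74   65 3736] [644.1 -17.7   6. ]
[540.9 330.9] [ 504  305   70   56 2709] [ 637.2 -107.1    6. ]
[371.2 102.3] [ 328   57   87   91 6185] [663.1 161.2   6. ]
```

View pics/w2.png

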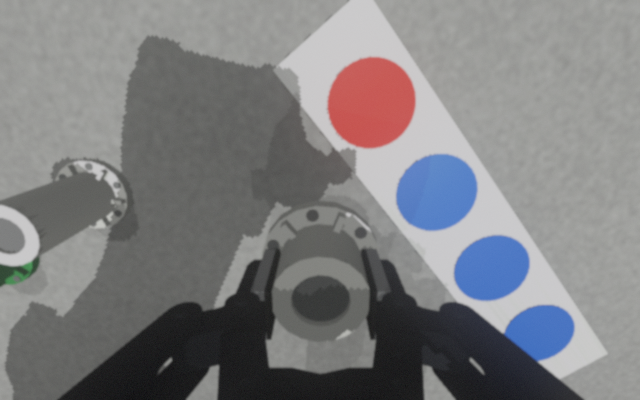

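Hub 40 is held upright, bore at (321,298). Red sits at (371,102), with the blues running down to the right.

Run:
```python
from h import *
print(ray('w2',321,298,150),ray('w2',321,298,146)); delta([663.2,161.8,119])
```

```text
[588.06592318 139.09516221 150.        ] [586.0495101  137.06777191 146.        ]
tcp [586.6 137.8 119.4] rpy [-1.8e+02  1.0e-01  4.5e+01] t 7.1
shift/80 [0.889 0.465 0.003]
```

Emit:
send_rows([
  [-1,0.3,0.15,0,0,0,0],
  [-1,0.6,0.3,0,0,0,0],
  [-1,0.89,0.465,0,0,0,0],
  [-1,0.89,0.465,0,0,0,0],
  [-1,0.89,0.465,0,0,0,0],
])

```text
time_s: 7.6
tcp_pos: [663.4, 161.9, 119.5]
orientation: [-180.0, 0.1, 45.0]
ft_force: [-0.0, -0.1, -0.8]
gripper_width: 38.2
gripper_force: 60.5
```

Emit:
send_rows([
  [-1,0,0,0.3,0,0,0],
  [-1,0,0,0.6,0,0,0],
  [-1,0,0,0.9,0,0,0],
  [-1,0,0,1,0,0,0],
  [-1,0,0,1,0,0,0],
])

```text
time_s: 8.1
tcp_pos: [663.1, 161.8, 39.4]
orientation: [-179.9, 0.1, 45.0]
ft_force: [-0.4, 0.4, 0.2]
gripper_width: 38.4
gripper_force: 60.5
```

Emit:
send_rows([
  [-1,0,0,0.1,0,0,0],
  [-1,0,0,0.2,0,0,0],
  [-1,0,0,0.27,0,0,0],
  [-1,0,0,0.305,0,0,0],
  [-1,0,0,0.305,0,0,0],
])

```text
time_s: 8.6
tcp_pos: [664.0, 162.1, 15.3]
orientation: [-180.0, 0.0, 45.0]
ft_force: [-0.5, 0.2, -0.7]
gripper_width: 38.7
gripper_force: 60.5
```

Emit:
send_rows([
  [1,0,0,0,0,0,0],
  [1,0,0,0,0,0,0],
  [1,0,0,0,0,0,0],
  [1,0,0,0,0,0,0],
  [1,0,0,0,0,0,0],
])

```text
time_s: 9.1
tcp_pos: [664.3, 162.2, 15.8]
orientation: [180.0, -0.0, 45.0]
ft_force: [1.2, -0.2, 0.1]
gripper_width: 85.1
gripper_force: 0.0
```

Emit:
send_rows([
  [1,0,0,-0.3,0,0,0],
  [1,0,0,-0.6,0,0,0],
  [1,0,0,-1,0,0,0],
  [1,0,0,-1,0,0,0],
])

```text
time_s: 9.5
tcp_pos: [666.2, 162.8, 100.0]
orientation: [179.8, -0.3, 45.0]
ft_force: [-0.1, 0.8, -0.3]
gripper_width: 85.1
gripper_force: 0.0
```

Emit:
send_rows([
  [1,0,0,-0.5,0,0,0],
  [1,0,0,-1,0,0,0],
  [1,0,0,-1,0,0,0],
])

```text
time_s: 9.8
tcp_pos: [666.4, 162.9, 180.9]
orientation: [179.8, -0.4, 45.0]
ft_force: [0.0, -0.1, -0.1]
gripper_width: 85.2
gripper_force: 0.0
```

Run:
```python
from h import *
delta([427.5,-103.5,195])
```

```text
tcp [666.4 162.9 180.9] rpy [179.8  -0.4  45. ] t 9.8
shift/80 [-4.465  0.243 -0.204]
```

Emit:
send_rows([
  [1,-0.9,0.05,-0.04,0,0,0],
  [1,-0.9,0.05,-0.04,0,0,0],
  [1,-0.9,0.05,-0.04,0,0,0],
])

```text
time_s: 10.1
tcp_pos: [614.9, 105.2, 178.8]
orientation: [179.9, 0.1, 44.9]
ft_force: [1.7, 0.6, 0.3]
gripper_width: 85.5
gripper_force: 0.0
```

Emit:
send_rows([
  [1,-0.9,0.05,-0.04,0,0,0],
  [1,-0.9,0.05,-0.04,0,0,0],
  [1,-0.9,0.05,-0.04,0,0,0],
])

```text
time_s: 10.4
tcp_pos: [566.9, 52.2, 182.0]
orientation: [180.0, 0.1, 44.9]
ft_force: [0.6, 0.2, 0.4]
gripper_width: 85.6
gripper_force: 0.0
```

Emit:
send_rows([
  [1,-0.9,0.05,-0.04,0,0,0],
  [1,-0.9,0.05,-0.04,0,0,0],
  [1,-0.9,0.05,-0.04,0,0,0],
])

```text
time_s: 10.7
tcp_pos: [519.1, -1.1, 185.2]
orientation: [180.0, 0.1, 44.9]
ft_force: [0.1, 0.7, 0.3]
gripper_width: 85.7
gripper_force: 0.0
```

Emit:
send_rows([
  [1,-0.9,0.05,-0.04,0,0,0],
  [1,-0.9,0.05,-0.04,0,0,0],
  [1,-0.9,0.05,-0.04,0,0,0],
])

```text
time_s: 11.0
tcp_pos: [471.3, -54.4, 188.5]
orientation: [180.0, 0.0, 44.9]
ft_force: [-0.8, 0.1, -0.1]
gripper_width: 85.2
gripper_force: 0.0
```

Emit:
send_rows([
  [1,-0.87,0.05,-0.04,0,0,0],
  [1,-0.87,0.05,-0.04,0,0,0],
  [1,-0.87,0.05,-0.04,0,0,0],
  [1,-0.87,0.05,-0.04,0,0,0],
])

```text
time_s: 11.4
tcp_pos: [426.9, -104.1, 191.8]
orientation: [180.0, -0.1, 45.1]
ft_force: [0.7, 0.8, 1.4]
gripper_width: 85.5
gripper_force: 0.0
```

Run:
```python
from h import *
snap('wrist','w3'); s=manip.sense(); print(s['tcp_pos'],s['orientation'])
```

```text
[ 427.04512378 -103.82157672  191.73213977] [ 1.79984474e+02 -6.52402209e-02  4.51101241e+01]
```

View pics/w3.png

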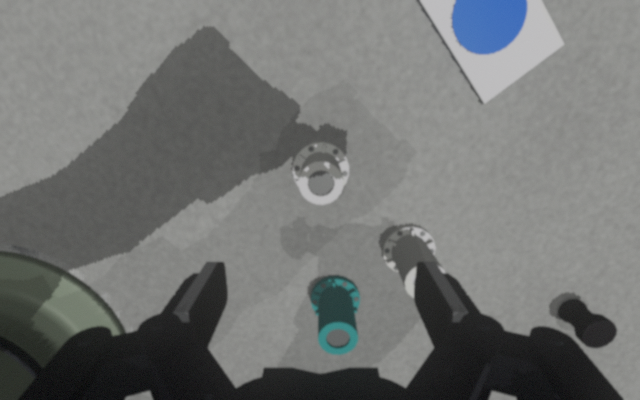

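Hub 55's bore is at (321,184). The turquoise look-alike is at (338,338) and hub 70 at (415,255), partly hidden.

Run:
```python
from h import *
p=ray('w3',321,184,54);print(p, 'flange',ray('w3',321,171,8)); delta([*((p[:2]+[427.2,-103.7])/2),18])
```

```text
[ 427.33662115 -104.30062071   54.        ] flange [ 427.77896588 -103.99698483    8.        ]
tcp [ 427.  -103.8  191.7] rpy [ 1.80e+02 -1.00e-01  4.51e+01] t 11.45
shift/80 [-2.000e-03  3.000e-03  2.172e+00]
```

Emit:
send_rows([
  [1,0,0,0.4,0,0,0],
  [1,0,0,0.8,0,0,0],
  [1,0,0,0.8,0,0,0],
])

```text
time_s: 11.75
tcp_pos: [424.9, -103.3, 125.0]
orientation: [-179.7, 0.1, 45.2]
ft_force: [-0.2, -0.6, 1.1]
gripper_width: 85.2
gripper_force: 0.0
```

Emit:
send_rows([
  [1,0,0,0.3,0,0,0],
  [1,0,0,0.6,0,0,0],
  [1,0,0,0.9,0,0,0],
  [1,0,0,0.9,0,0,0],
])

```text
time_s: 12.15
tcp_pos: [425.6, -104.0, 54.7]
orientation: [-179.9, 0.1, 45.1]
ft_force: [-0.2, 0.3, 1.0]
gripper_width: 85.2
gripper_force: 0.0
```

Emit:
send_rows([
  [1,0,0,0.2,0,0,0],
  [1,0,0,0.4,0,0,0],
  [1,0,0,0.47,0,0,0],
  [1,0,0,0.47,0,0,0],
  [1,0,0,0.47,0,0,0],
])

```text
time_s: 12.65
tcp_pos: [426.3, -104.9, 19.1]
orientation: [180.0, -0.0, 45.0]
ft_force: [0.8, 0.1, -0.8]
gripper_width: 85.1
gripper_force: 0.0
```

Emit:
send_rows([
  [-1,0,0,0,0,0,0],
  [-1,0,0,0,0,0,0],
  [-1,0,0,0,0,0,0],
  [-1,0,0,0,0,0,0],
  [-1,0,0,0,0,0,0],
])

```text
time_s: 13.15
tcp_pos: [425.8, -105.0, 18.6]
orientation: [180.0, -0.0, 45.0]
ft_force: [-3.5, 0.3, 14.9]
gripper_width: 38.7
gripper_force: 58.5
```

Emit:
send_rows([
  [-1,0,0,0,0,0,0],
  [-1,0,0,0,0,0,0],
])

```text
time_s: 13.35
tcp_pos: [425.8, -105.0, 18.6]
orientation: [180.0, -0.0, 45.0]
ft_force: [-3.1, 0.6, 16.0]
gripper_width: 38.9
gripper_force: 58.5
```

Emit:
send_rows([
  [-1,0,0,-0.2,0,0,0],
  [-1,0,0,-0.6,0,0,0],
  [-1,0,0,-1,0,0,0],
  [-1,0,0,-1,0,0,0],
])

```text
time_s: 13.75
tcp_pos: [427.1, -105.4, 101.2]
orientation: [179.8, -0.1, 45.0]
ft_force: [0.4, -0.7, -0.8]
gripper_width: 38.7
gripper_force: 60.4
```

Emit:
send_rows([
  [-1,0.3,0.04,-0.3,0,0,0],
  [-1,0.6,0.08,-0.4,0,0,0],
  [-1,0.89,0.11,-0.4,0,0,0],
  [-1,0.89,0.11,-0.4,0,0,0],
])

```text
time_s: 14.15
tcp_pos: [484.0, -58.8, 129.9]
orientation: [180.0, -0.1, 45.2]
ft_force: [-0.9, -0.1, -1.4]
gripper_width: 38.7
gripper_force: 60.6
```

Emit:
send_rows([
  [-1,0.4,0.05,0,0,0,0],
  [-1,0.89,0.11,0,0,0,0],
  [-1,0.89,0.11,0,0,0,0],
])

```text
time_s: 14.45
tcp_pos: [541.1, -13.4, 129.5]
orientation: [-180.0, -0.1, 45.2]
ft_force: [-0.4, -0.4, -0.4]
gripper_width: 38.7
gripper_force: 60.6
```

Emit:
send_rows([
  [-1,0.4,0.05,0,0,0,0],
  [-1,0.89,0.11,0,0,0,0],
  [-1,0.89,0.11,0,0,0,0],
])

```text
time_s: 14.75
tcp_pos: [597.3, 30.8, 129.3]
orientation: [-180.0, -0.1, 45.2]
ft_force: [-1.5, -0.2, -0.6]
gripper_width: 38.9
gripper_force: 60.6
```

Emit:
send_rows([
  [-1,0.4,0.05,0,0,0,0],
  [-1,0.7,0.09,0,0,0,0],
  [-1,0.89,0.11,0,0,0,0],
  [-1,0.89,0.11,0,0,0,0],
  [-1,0.89,0.11,0,0,0,0],
])

```text
time_s: 15.25
tcp_pos: [651.0, 70.9, 129.2]
orientation: [-180.0, 0.1, 45.0]
ft_force: [-0.6, 0.3, -0.7]
gripper_width: 39.0
gripper_force: 60.7
```

Run:
```python
from h import *
delta([652.7,71.8,26])
```

```text
tcp [651.   70.9 129.2] rpy [-1.8e+02  1.0e-01  4.5e+01] t 15.25
shift/80 [0.025 0.008 1.29 ]
```

Emit:
send_rows([
  [-1,0.02,0.008,0.3,0,0,0],
  [-1,0.02,0.008,0.6,0,0,0],
  [-1,0.02,0.008,0.9,0,0,0],
  [-1,0.02,0.008,0.9,0,0,0],
  [-1,0.02,0.008,0.9,0,0,0],
])

```text
time_s: 15.75
tcp_pos: [653.0, 71.6, 58.5]
orientation: [-180.0, 0.0, 45.0]
ft_force: [0.3, 0.1, 0.3]
gripper_width: 38.9
gripper_force: 60.6
```

Emit:
send_rows([
  [-1,0,0,0.15,0,0,0],
  [-1,0,0,0.3,0,0,0],
  [-1,0,0,0.37,0,0,0],
  [-1,0,0,0.4,0,0,0],
  [-1,0,0,0.4,0,0,0],
])

```text
time_s: 16.25
tcp_pos: [653.3, 72.3, 25.8]
orientation: [-180.0, 0.0, 45.0]
ft_force: [-0.2, 0.1, -1.5]
gripper_width: 38.4
gripper_force: 60.6
```

Emit:
send_rows([
  [-1,-0.005,-0.002,0.01,0,0,0],
  [-1,-0.005,-0.002,0.01,0,0,0],
  [1,-0.005,-0.002,0.01,0,0,0],
  [1,-0.005,-0.002,0.01,0,0,0],
  [1,-0.005,-0.002,0.01,0,0,0],
])

```text
time_s: 16.75
tcp_pos: [653.1, 72.2, 25.5]
orientation: [180.0, -0.0, 45.0]
ft_force: [-0.3, 0.6, -0.3]
gripper_width: 80.5
gripper_force: 0.0
```

Emit:
send_rows([
  [1,0,0,0,0,0,0],
  [1,0,0,0,0,0,0],
  [1,0,0,-0.3,0,0,0],
  [1,0,0,-0.6,0,0,0],
  [1,0,0,-1,0,0,0],
])

```text
time_s: 17.25
tcp_pos: [652.3, 72.1, 105.3]
orientation: [-179.9, 0.1, 45.0]
ft_force: [-0.1, -0.8, -0.6]
gripper_width: 85.3
gripper_force: 0.0
```

Emit:
send_rows([
  [1,0,0,-0.5,0,0,0],
  [1,0,0,-1,0,0,0],
  [1,0,0,-1,0,0,0],
])

```text
time_s: 17.55
tcp_pos: [655.3, 72.7, 190.9]
orientation: [179.7, -0.4, 45.0]
ft_force: [0.0, 1.0, -1.0]
gripper_width: 85.6
gripper_force: 0.0
```

Run:
```python
from h import *
delta([432.3,-234,200])
```

```text
tcp [655.3  72.7 190.9] rpy [179.7  -0.4  45. ] t 17.55
shift/80 [-4.681  0.739 -0.14 ]
```

Emit:
send_rows([
  [1,-0.936,0.148,-0.03,0,0,0],
  [1,-0.936,0.148,-0.03,0,0,0],
  [1,-0.936,0.148,-0.03,0,0,0],
])

```text
time_s: 17.85
tcp_pos: [606.9, 6.9, 187.7]
orientation: [179.9, 0.1, 44.8]
ft_force: [0.7, -0.3, 0.4]
gripper_width: 85.3
gripper_force: 0.0
```

Emit:
send_rows([
  [1,-0.936,0.148,-0.03,0,0,0],
  [1,-0.936,0.148,-0.03,0,0,0],
  [1,-0.936,0.148,-0.03,0,0,0],
])

```text
time_s: 18.15
tcp_pos: [562.4, -53.8, 190.1]
orientation: [180.0, 0.1, 44.8]
ft_force: [0.7, 0.1, 0.6]
gripper_width: 85.5
gripper_force: 0.0
```

Emit:
send_rows([
  [1,-0.936,0.148,-0.03,0,0,0],
  [1,-0.936,0.148,-0.03,0,0,0],
  [1,-0.936,0.148,-0.03,0,0,0],
])

```text
time_s: 18.45
tcp_pos: [518.0, -114.5, 192.5]
orientation: [180.0, 0.1, 44.8]
ft_force: [0.0, -0.3, 0.0]
gripper_width: 85.4
gripper_force: 0.0
```

Emit:
send_rows([
  [1,-0.936,0.148,-0.03,0,0,0],
  [1,-0.936,0.148,-0.03,0,0,0],
  [1,-0.936,0.148,-0.03,0,0,0],
])

```text
time_s: 18.75
tcp_pos: [473.7, -175.5, 194.9]
orientation: [180.0, 0.1, 44.8]
ft_force: [-0.0, 0.3, 0.8]
gripper_width: 85.7
gripper_force: 0.0
```

Emit:
send_rows([
  [1,-0.936,0.148,-0.03,0,0,0],
  [1,-0.936,0.148,-0.03,0,0,0],
  [1,-0.936,0.148,-0.03,0,0,0],
  [1,-0.936,0.148,-0.03,0,0,0],
])

```text
time_s: 19.15
tcp_pos: [431.3, -233.9, 197.3]
orientation: [180.0, -0.0, 45.1]
ft_force: [-0.0, 0.2, 0.6]
gripper_width: 85.2
gripper_force: 0.0
```

Run:
```python
from h import *
snap('wrist','w4'); delta([432.3,-234,34])
```

```text
tcp [ 431.5 -233.4  197.3] rpy [180.   -0.   45.1] t 19.2
shift/80 [0.    0.012 2.041]
```

View pics/w4.png

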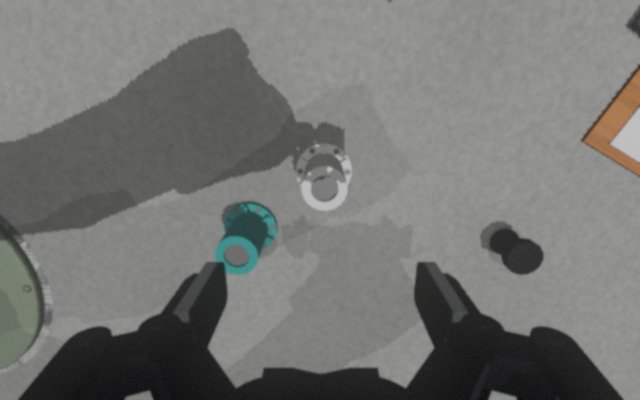

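Hub 70's bore is at (324,189), flange about (323,164). The turquoise look-alike at (237,255) stays clear of the left finger, and the loupe is at (520,255).

Run:
```python
from h import *
print(ray('w4',324,188.5,69),ray('w4',323,165,8)); delta([432.6,-234.6,34])
```

```text
[ 432.48098635 -236.79728685   69.        ] [ 436.9850499  -231.71250579    8.        ]
tcp [ 431.5 -233.4  197.3] rpy [180.   -0.   45.1] t 19.2
shift/80 [-2.000e-03  2.000e-02  2.041e+00]
```

Emit:
send_rows([
  [1,0,0.02,0.4,0,0,0],
  [1,0,0.02,0.8,0,0,0],
  [1,0,0.02,0.8,0,0,0],
])

```text
time_s: 19.5
tcp_pos: [430.8, -233.5, 130.5]
orientation: [-179.7, 0.1, 45.2]
ft_force: [-0.5, 1.0, 0.1]
gripper_width: 85.4
gripper_force: 0.0
```

Emit:
send_rows([
  [1,0,0,0.3,0,0,0],
  [1,0,0,0.6,0,0,0],
  [1,0,0,0.8,0,0,0],
  [1,0,0,0.8,0,0,0],
])

```text
time_s: 19.9
tcp_pos: [431.8, -234.6, 68.9]
orientation: [-179.9, 0.0, 45.1]
ft_force: [-0.2, 0.0, 1.1]
gripper_width: 85.7
gripper_force: 0.0
```

Emit:
send_rows([
  [1,0.02,0,0.2,0,0,0],
  [1,0.02,0,0.4,0,0,0],
  [1,0.02,0,0.43,0,0,0],
  [1,0.02,0,0.43,0,0,0],
  [1,0.02,0,0.43,0,0,0],
])

```text
time_s: 20.4
tcp_pos: [433.2, -234.7, 36.1]
orientation: [179.9, -0.0, 45.0]
ft_force: [-0.6, -0.4, 0.4]
gripper_width: 85.4
gripper_force: 0.0
```

Emit:
send_rows([
  [-1,0,0,0,0,0,0],
  [-1,0,0,0,0,0,0],
  [-1,0,0,0,0,0,0],
  [-1,0,0,0,0,0,0],
  [-1,0,0,0,0,0,0],
])

```text
time_s: 20.9
tcp_pos: [432.7, -234.7, 35.4]
orientation: [180.0, -0.0, 45.0]
ft_force: [-2.1, 1.5, 12.7]
gripper_width: 38.8
gripper_force: 58.9
```

Emit:
send_rows([
  [-1,0,0,0,0,0,0],
  [-1,0,0,0,0,0,0],
])

```text
time_s: 21.1
tcp_pos: [432.7, -234.7, 35.4]
orientation: [180.0, 0.0, 45.0]
ft_force: [-2.2, 1.6, 12.9]
gripper_width: 38.8
gripper_force: 58.9
```

Emit:
send_rows([
  [-1,0,0,-0.2,0,0,0],
  [-1,0,0,-0.6,0,0,0],
  [-1,0,0,-1,0,0,0],
  [-1,0,0,-1,0,0,0],
])

```text
time_s: 21.5
tcp_pos: [434.1, -235.4, 118.2]
orientation: [179.7, -0.1, 45.0]
ft_force: [0.2, -0.2, -2.0]
gripper_width: 38.7
gripper_force: 60.4
```

Emit:
send_rows([
  [-1,0.3,-0.01,-0.3,0,0,0],
  [-1,0.6,-0.02,-0.4,0,0,0],
  [-1,0.95,-0.02,-0.4,0,0,0],
  [-1,0.95,-0.02,-0.4,0,0,0],
])

```text
time_s: 21.9
tcp_pos: [487.3, -176.8, 146.8]
orientation: [180.0, -0.1, 45.2]
ft_force: [0.5, 0.2, -0.6]
gripper_width: 38.7
gripper_force: 60.5
```

Emit:
send_rows([
  [-1,0.4,-0.01,0,0,0,0],
  [-1,0.95,-0.02,0,0,0,0],
  [-1,0.95,-0.02,0,0,0,0],
])

```text
time_s: 22.2
tcp_pos: [540.5, -120.2, 146.4]
orientation: [-180.0, -0.2, 45.3]
ft_force: [-0.9, -0.9, -0.4]
gripper_width: 38.6
gripper_force: 60.5
```

Emit:
send_rows([
  [-1,0.4,-0.01,0,0,0,0],
  [-1,0.95,-0.02,0,0,0,0],
  [-1,0.95,-0.02,0,0,0,0],
])

```text
time_s: 22.5
tcp_pos: [592.8, -65.0, 146.3]
orientation: [-179.9, -0.2, 45.3]
ft_force: [-1.3, 0.2, -0.6]
gripper_width: 38.5
gripper_force: 60.5
```

Emit:
send_rows([
  [-1,0.4,-0.01,0,0,0,0],
  [-1,0.7,-0.01,0,0,0,0],
  [-1,0.93,-0.01,0,0,0,0],
  [-1,0.93,-0.01,0,0,0,0],
  [-1,0.93,-0.01,0,0,0,0],
])

```text
time_s: 23.0
tcp_pos: [641.7, -17.1, 146.0]
orientation: [-180.0, 0.1, 45.0]
ft_force: [-0.1, -0.5, -1.2]
gripper_width: 38.6
gripper_force: 60.5
```

Run:
```python
from h import *
delta([643.5,-17,42])
snap('wrist','w5')
```

```text
tcp [641.7 -17.1 146. ] rpy [-1.8e+02  1.0e-01  4.5e+01] t 23.0
shift/80 [0.018 0.016 1.3  ]
```

View pics/w5.png

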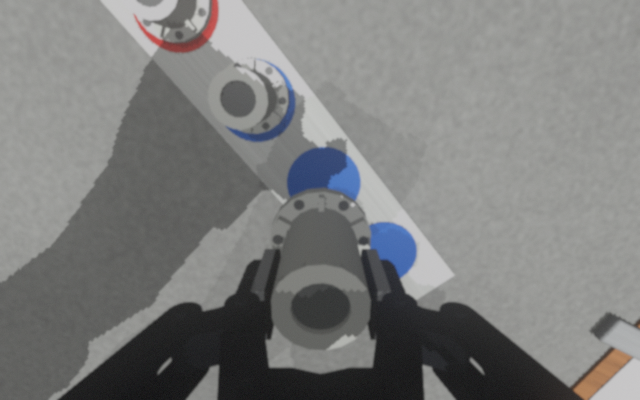

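Hub 70 is held upright. The placed hubs at (180,10) and (255,100) show a little more disc at lower right, so I'll enlarge to measure the centring.

Run:
```python
from h import *
im=cv2.imread('pics/w5.png')
for i,(x,y) in enumerate([(663.2,161.5),(653.5,72),(643.7,-17.5)]):
    pass
o=cv2.resize(im[40:160,190:310],None,fx=5,fy=5,interpolation=cv2.INTER_CUBIC)
# overlays: flange rim (z=14) r29 for disc centre c; disc outline z=6 r33
a=np.linspace(0,6.283,60)
def dr(c,z,r,col): 
    pts=np.array([(proj('w5',np.array([c[0]+r*np.cos(t),c[1]+r*np.sin(t),z]))-[190,40])*5+2 for t in a]).astype(int)
    cv2.polylines(o,[pts],True,col,1)
dr((653.6,72),6,33,(0,255,255)); dr((653.6,72),14,29,(0,0,255))
cv2.imwrite('pics/w5c.png',o)
```

```text
(no output)
```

View pics/w5c.png

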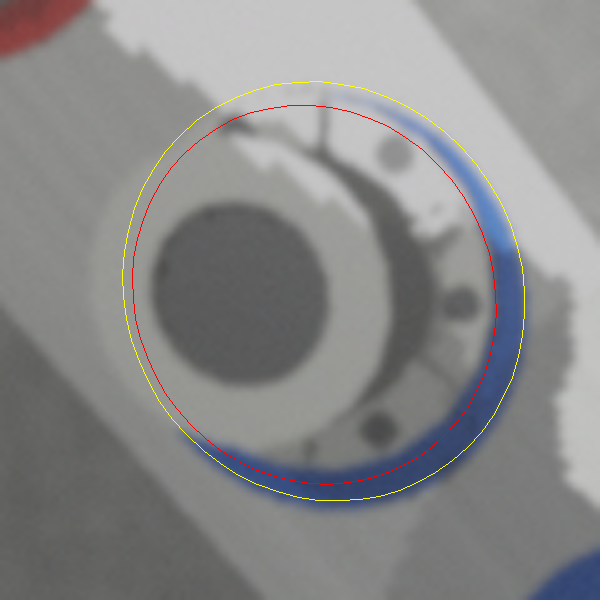

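Run:
```python
from h import *
a=np.linspace(0,6.283,400)
def ext(c,z,r):
    p=np.array([proj('w5',np.array([c[0]+r*np.cos(t),c[1]+r*np.sin(t),z])) for t in a]); return 'L%.1f R%.1f T%.1f B%.1f'%(p[:,0].min(),p[:,0].max(),p[:,1].min(),p[:,1].max())
tcp=manip.sense()['tcp_pos']; zb=tcp[2]-35.4
print('held flange pred',ext(tcp,zb+8,29),' top rim pred',ext(tcp,zb+70,20))
u=np.array([1,1])/2**.5
for k in (2,4): print(k,ext(tcp[:2]+k*u,zb+8,29),ext(tcp[:2]+k*u,zb+70,20))
print('disc m2 pred',ext((643.7,-17.3),6,33),'far',ext((634.5,-106.8),6,33))
im=cv2.imread('pics/w5.png').astype(int);b,r,g=im[...,0],im[...,2],im[...,1]
m=(b>r+45)&(b>g+30)
for n,(x0,x1,y0,y1) in {'m2':(275,372,140,200),'far':(372,425,215,290)}.items():
    ys,xs=np.where(m[y0:y1,x0:x1]);print(n,xs.min()+x0,xs.max()+x0+1,ys.min()+y0,ys.max()+y0+1)
cr=cv2.imread('pics/w5.png')[140:360,255:390]
cv2.imwrite('pics/w5d.png',cv2.resize(cr,None,fx=2.7,fy=2.7,interpolation=cv2.INTER_CUBIC))
```

```text
held flange pred L270.1 R372.6 T190.0 B283.1  top rim pred L270.0 R373.3 T263.1 B350.0
2 L269.9 R372.7 T186.4 B280.2 L269.7 R373.5 T258.3 B346.0
4 L269.7 R372.9 T182.8 B277.3 L269.5 R373.8 T253.4 B342.0
disc m2 pred L285.4 R359.6 T144.7 B216.2 far L347.1 R416.1 T220.1 B281.8
m2 288 361 147 200
far 372 417 222 278
```

View pics/w5d.png

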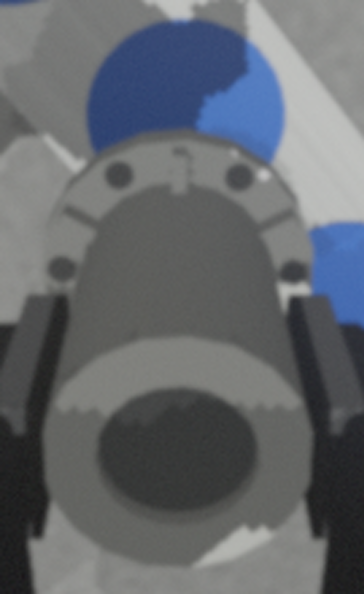

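The hub is within 0.5 mm of the TCP. The disc sits about 2 mm toward tool −x and 1.5 mm toward +y of my estimate, so I correct to about (643,−19.6). Hub 55 looks about 3.5 mm off along tool +x and gets mended later.

Emit:
send_rows([
  [-1,-0.011,0.034,0.3,0,0,0],
  [-1,-0.011,0.034,0.6,0,0,0],
  [-1,-0.011,0.034,0.9,0,0,0],
  [-1,-0.011,0.034,0.9,0,0,0],
  [-1,-0.011,0.034,0.9,0,0,0],
])

```text
time_s: 23.55
tcp_pos: [643.4, -19.9, 75.3]
orientation: [-180.0, 0.0, 45.0]
ft_force: [0.9, 0.7, -0.5]
gripper_width: 38.2
gripper_force: 60.5
```

Emit:
send_rows([
  [-1,0,0,0.15,0,0,0],
  [-1,0,0,0.3,0,0,0],
  [-1,0,0,0.37,0,0,0],
  [-1,0,0,0.39,0,0,0],
  [-1,0,0,0.39,0,0,0],
])

```text
time_s: 24.05
tcp_pos: [643.5, -19.1, 43.5]
orientation: [-180.0, 0.0, 45.0]
ft_force: [0.7, -0.8, -0.1]
gripper_width: 38.8
gripper_force: 60.5
```

Emit:
send_rows([
  [-1,-0.008,0,0.02,0,0,0],
  [-1,-0.008,0,0.02,0,0,0],
  [1,-0.008,0,0.02,0,0,0],
  [1,-0.008,0,0.02,0,0,0],
  [1,-0.008,0,0.02,0,0,0],
])

```text
time_s: 24.55
tcp_pos: [643.2, -19.6, 42.2]
orientation: [180.0, -0.0, 45.0]
ft_force: [-0.2, -0.4, 0.7]
gripper_width: 80.0
gripper_force: 0.0
```

Emit:
send_rows([
  [1,0,0,0,0,0,0],
  [1,0,0,0,0,0,0],
  [1,0,0,-0.3,0,0,0],
  [1,0,0,-0.6,0,0,0],
  [1,0,0,-1,0,0,0],
])

```text
time_s: 25.05
tcp_pos: [642.5, -19.6, 122.1]
orientation: [-179.9, 0.1, 45.0]
ft_force: [0.6, -0.3, -0.7]
gripper_width: 85.2
gripper_force: 0.0
```

Emit:
send_rows([
  [1,0,0,-0.5,0,0,0],
  [1,0,0,-1,0,0,0],
  [1,0,0,-1,0,0,0],
  [1,0,0,-1,0,0,0],
])

```text
time_s: 25.45
tcp_pos: [643.4, -19.7, 202.8]
orientation: [179.9, -0.1, 45.0]
ft_force: [-0.0, 1.0, -0.7]
gripper_width: 85.4
gripper_force: 0.0
```

Run:
```python
from h import *
delta([452.5,269,200])
im=snap('wrist','w6').copy()
a=np.linspace(0,6.283,60)
tcp=manip.sense()['tcp_pos']
c=[(663.2,161.5),(653,71),(643,-19.6),(634.2,-108.5)]
x0,y0,f=130,0,2.6
o=cv2.resize(im[:230,x0:430],None,fx=f,fy=f,interpolation=cv2.INTER_CUBIC)
for q in c:
  for z,r,col in ((6,33,(0,255,255)),(14,29,(0,0,255))):
    pts=np.array([(proj('w6',np.array([q[0]+r*np.cos(t),q[1]+r*np.sin(t),z]))-[x0,y0])*f for t in a]).astype(int)
    cv2.polylines(o,[pts],True,col,1)
cv2.imwrite('pics/w6c.png',o)
```

```text
tcp [643.4 -19.7 202.8] rpy [ 1.799e+02 -1.000e-01  4.500e+01] t 25.45
shift/80 [ 0.866 -4.239  0.031]
```

View pics/w6c.png

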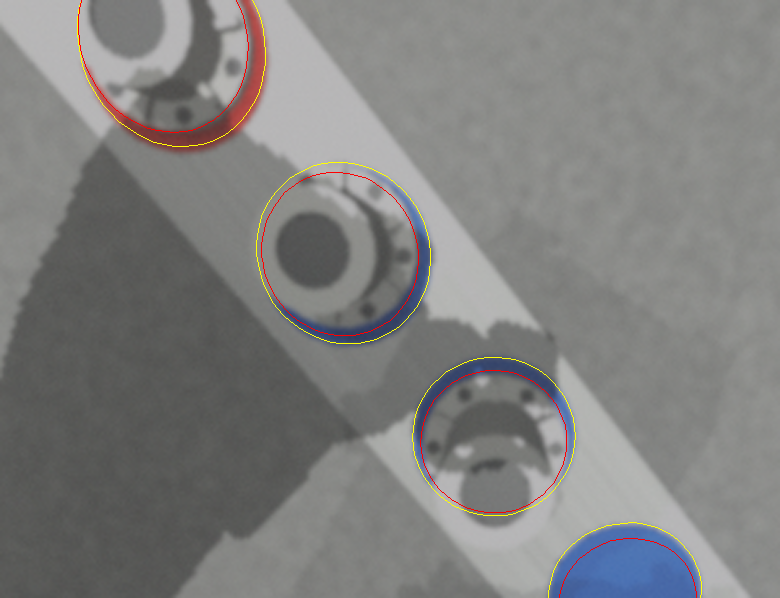

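Hub 70 is well centred on its disc; the 55 and 40 are each about 2.5–3 mm toward tool +x. Far disc fits (634.2,−108.5). Next is hub 85.

Emit:
send_rows([
  [1,0.173,-0.85,0,0,0,0],
  [1,0.173,-0.85,0,0,0,0],
  [1,0.173,-0.85,0,0,0,0],
])

```text
time_s: 25.8
tcp_pos: [603.0, 41.2, 201.0]
orientation: [-179.9, 0.1, 45.3]
ft_force: [1.0, -0.2, 0.4]
gripper_width: 85.4
gripper_force: 0.0
```

Emit:
send_rows([
  [1,0.173,-0.85,0,0,0,0],
  [1,0.173,-0.85,0,0,0,0],
  [1,0.173,-0.85,0,0,0,0],
])

```text
time_s: 26.1
tcp_pos: [565.0, 98.3, 201.2]
orientation: [-179.9, 0.1, 45.2]
ft_force: [0.1, -0.1, -0.3]
gripper_width: 85.5
gripper_force: 0.0
```

Emit:
send_rows([
  [1,0.173,-0.85,0,0,0,0],
  [1,0.173,-0.85,0,0,0,0],
  [1,0.173,-0.85,0,0,0,0],
])

```text
time_s: 26.4
tcp_pos: [527.1, 155.6, 201.4]
orientation: [-179.9, 0.0, 45.2]
ft_force: [0.0, -0.3, -0.1]
gripper_width: 85.1
gripper_force: 0.0
```

Emit:
send_rows([
  [1,0.173,-0.85,0,0,0,0],
  [1,0.173,-0.85,0,0,0,0],
  [1,0.173,-0.85,0,0,0,0],
])

```text
time_s: 26.7
tcp_pos: [489.1, 213.0, 201.6]
orientation: [-180.0, 0.0, 45.2]
ft_force: [0.8, 0.1, -0.5]
gripper_width: 85.4
gripper_force: 0.0
```

Emit:
send_rows([
  [1,0.173,-0.85,0,0,0,0],
  [1,0.173,-0.85,0,0,0,0],
  [1,0.173,-0.85,0,0,0,0],
  [1,0.173,-0.85,0,0,0,0],
])

```text
time_s: 27.1
tcp_pos: [452.6, 268.2, 201.6]
orientation: [180.0, 0.0, 45.0]
ft_force: [-0.6, 0.4, 0.0]
gripper_width: 85.4
gripper_force: 0.0
```

Run:
```python
from h import *
im=snap('wrist','w7'); delta([452.5,269,48])
f=2.5;x0,y0=180,100
o=cv2.resize(im[y0:y0+200,x0:x0+280],None,fx=f,fy=f,interpolation=cv2.INTER_CUBIC)
a=np.linspace(0,6.283,60);q=(452.5,269)
for z,r,col in ((8,29,(0,0,255)),(85,20,(0,0,255))):
    pts=np.array([(proj('w7',np.array([q[0]+r*np.cos(t),q[1]+r*np.sin(t),z]))-[x0,y0])*f for t in a]).astype(int)
    cv2.polylines(o,[pts],True,col,1)
cv2.imwrite('pics/w7c.png',o)
```

```text
tcp [452.8 267.9 201.6] rpy [1.80e+02 1.00e-01 4.49e+01] t 27.15
shift/80 [ 0.009 -0.013  1.921]
```

View pics/w7c.png

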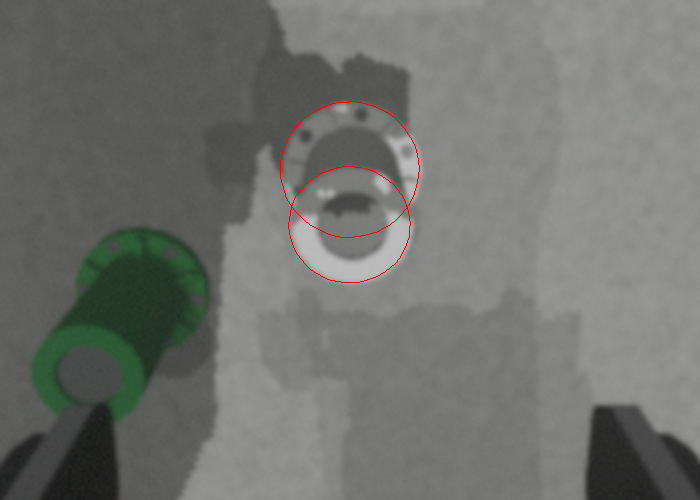

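The overlay fits hub 85 at (452.5,269). Green at lower left is clear of the fingers.

Emit:
send_rows([
  [1,0.009,-0.013,0.4,0,0,0],
  [1,0.009,-0.013,0.7,0,0,0],
  [1,0.009,-0.013,0.7,0,0,0],
])

```text
time_s: 27.45
tcp_pos: [451.1, 268.5, 143.5]
orientation: [-180.0, 0.3, 44.9]
ft_force: [-0.5, 0.2, -0.0]
gripper_width: 85.2
gripper_force: 0.0
```

Emit:
send_rows([
  [1,0,0,0.3,0,0,0],
  [1,0,0,0.6,0,0,0],
  [1,0,0,0.8,0,0,0],
  [1,0,0,0.8,0,0,0],
])

```text
time_s: 27.85
tcp_pos: [451.5, 269.6, 81.4]
orientation: [-180.0, 0.1, 45.0]
ft_force: [0.2, 0.2, 0.1]
gripper_width: 85.3
gripper_force: 0.0
```

Emit:
send_rows([
  [1,0,0,0.2,0,0,0],
  [1,0,0,0.4,0,0,0],
  [1,0,0,0.41,0,0,0],
  [1,0,0,0.41,0,0,0],
  [1,0,0,0.41,0,0,0],
])

```text
time_s: 28.35
tcp_pos: [452.1, 271.0, 50.6]
orientation: [180.0, -0.1, 45.0]
ft_force: [-0.7, 0.2, -1.0]
gripper_width: 85.4
gripper_force: 0.0
```

Emit:
send_rows([
  [-1,0,0,0,0,0,0],
  [-1,0,0,0,0,0,0],
  [-1,0,0,0,0,0,0],
  [-1,0,0,0,0,0,0],
  [-1,0,0,0,0,0,0],
])

```text
time_s: 28.85
tcp_pos: [451.5, 270.9, 49.6]
orientation: [180.0, -0.0, 45.0]
ft_force: [-0.3, 0.2, 6.4]
gripper_width: 38.8
gripper_force: 59.2
```

Emit:
send_rows([
  [-1,0,0,0,0,0,0],
  [-1,0,0,0,0,0,0],
])

```text
time_s: 29.05
tcp_pos: [451.6, 270.9, 49.7]
orientation: [180.0, -0.0, 45.0]
ft_force: [1.8, -0.8, 7.6]
gripper_width: 38.9
gripper_force: 59.2
```

Emit:
send_rows([
  [-1,0,0,-0.2,0,0,0],
  [-1,0,0,-0.6,0,0,0],
  [-1,0,0,-1,0,0,0],
  [-1,0,0,-1,0,0,0],
])

```text
time_s: 29.45
tcp_pos: [452.7, 271.9, 132.7]
orientation: [179.9, -0.3, 45.0]
ft_force: [0.8, -0.2, -1.4]
gripper_width: 38.7
gripper_force: 60.5
```

Emit:
send_rows([
  [-1,-0.1,0.3,-0.3,0,0,0],
  [-1,-0.2,0.6,-0.5,0,0,0],
  [-1,-0.29,0.83,-0.6,0,0,0],
  [-1,-0.29,0.83,-0.6,0,0,0],
])

```text
time_s: 29.85
tcp_pos: [483.3, 204.9, 177.8]
orientation: [179.9, -0.0, 44.8]
ft_force: [0.6, 0.9, -1.3]
gripper_width: 38.5
gripper_force: 60.6
```

Emit:
send_rows([
  [-1,-0.15,0.4,0,0,0,0],
  [-1,-0.29,0.83,0,0,0,0],
  [-1,-0.29,0.83,0,0,0,0],
])

```text
time_s: 30.15
tcp_pos: [513.7, 140.0, 176.4]
orientation: [179.9, 0.1, 44.7]
ft_force: [0.5, 0.6, -0.8]
gripper_width: 38.7
gripper_force: 60.6
```

Emit:
send_rows([
  [-1,-0.15,0.4,0,0,0,0],
  [-1,-0.29,0.83,0,0,0,0],
  [-1,-0.29,0.83,0,0,0,0],
])

```text
time_s: 30.45
tcp_pos: [544.2, 76.9, 176.4]
orientation: [179.9, 0.1, 44.7]
ft_force: [-0.6, 0.4, -0.8]
gripper_width: 38.6
gripper_force: 60.8
```

Emit:
send_rows([
  [-1,-0.15,0.4,0,0,0,0],
  [-1,-0.29,0.83,0,0,0,0],
  [-1,-0.29,0.83,0,0,0,0],
])

```text
time_s: 30.75
tcp_pos: [574.6, 13.6, 176.3]
orientation: [180.0, 0.1, 44.7]
ft_force: [-0.0, 0.2, -2.4]
gripper_width: 38.9
gripper_force: 60.9
```

Emit:
send_rows([
  [-1,-0.15,0.4,0,0,0,0],
  [-1,-0.29,0.83,0,0,0,0],
  [-1,-0.29,0.83,0,0,0,0],
])

```text
time_s: 31.05
tcp_pos: [605.0, -49.6, 176.3]
orientation: [180.0, 0.1, 44.8]
ft_force: [-0.1, 0.3, -1.5]
gripper_width: 38.6
gripper_force: 60.9
```

Emit:
send_rows([
  [-1,-0.15,0.4,0,0,0,0],
  [-1,-0.25,0.7,0,0,0,0],
  [-1,-0.29,0.82,0,0,0,0],
  [-1,-0.29,0.82,0,0,0,0],
  [-1,-0.29,0.82,0,0,0,0],
])

```text
time_s: 31.55
tcp_pos: [633.8, -106.8, 176.9]
orientation: [-179.9, -0.0, 45.1]
ft_force: [-0.4, 0.2, -1.3]
gripper_width: 39.0
gripper_force: 61.0
```

Run:
```python
from h import *
delta([634.0,-108.7,56.5])
```

```text
tcp [ 633.8 -106.8  176.9] rpy [-179.9   -0.    45.1] t 31.55
shift/80 [-0.015  0.02   1.505]
```

Emit:
send_rows([
  [-1,-0.006,0.02,0.3,0,0,0],
  [-1,-0.006,0.02,0.6,0,0,0],
  [-1,-0.006,0.02,0.9,0,0,0],
  [-1,-0.006,0.02,1,0,0,0],
  [-1,-0.006,0.02,1,0,0,0],
])

```text
time_s: 32.05
tcp_pos: [634.4, -108.8, 96.7]
orientation: [-179.9, 0.0, 45.1]
ft_force: [0.6, -0.6, -1.0]
gripper_width: 38.8
gripper_force: 61.0
```

Emit:
send_rows([
  [-1,0,0,0.15,0,0,0],
  [-1,0,0,0.3,0,0,0],
  [-1,0,0,0.42,0,0,0],
  [-1,0,0,0.48,0,0,0],
  [-1,0,0,0.48,0,0,0],
])

```text
time_s: 32.55
tcp_pos: [634.6, -110.1, 58.1]
orientation: [-179.9, 0.0, 45.0]
ft_force: [0.5, -0.2, -1.4]
gripper_width: 38.9
gripper_force: 61.0
```

Emit:
send_rows([
  [-1,0.01,-0.017,0.022,0,0,0],
  [-1,0.01,-0.017,0.022,0,0,0],
  [-1,0.01,-0.017,0.022,0,0,0],
])

```text
time_s: 32.85
tcp_pos: [634.8, -108.5, 57.5]
orientation: [180.0, -0.0, 45.0]
ft_force: [-0.4, -0.2, -1.1]
gripper_width: 39.1
gripper_force: 61.0
```

Emit:
send_rows([
  [1,0,0,0,0,0,0],
  [1,0,0,0,0,0,0],
  [1,0,0,0,0,0,0],
  [1,0,0,0,0,0,0],
  [1,0,0,0,0,0,0],
])

```text
time_s: 33.35
tcp_pos: [634.6, -108.6, 57.2]
orientation: [180.0, -0.0, 45.0]
ft_force: [0.3, -0.3, -0.4]
gripper_width: 85.1
gripper_force: 0.0
```

Emit:
send_rows([
  [1,0,0,-0.3,0,0,0],
  [1,0,0,-0.6,0,0,0],
  [1,0,0,-1,0,0,0],
  [1,0,0,-1,0,0,0],
])

```text
time_s: 33.75
tcp_pos: [636.5, -108.8, 141.2]
orientation: [179.7, -0.2, 45.0]
ft_force: [0.6, 0.5, -0.6]
gripper_width: 85.2
gripper_force: 0.0
```

Emit:
send_rows([
  [1,0,0,-0.5,0,0,0],
  [1,0,0,-0.9,0,0,0],
  [1,0,0,-0.9,0,0,0],
  [1,0,0,-0.9,0,0,0],
])

```text
time_s: 34.15
tcp_pos: [634.7, -108.7, 209.3]
orientation: [180.0, -0.0, 45.0]
ft_force: [-0.7, 0.5, -1.7]
gripper_width: 85.4
gripper_force: 0.0
```

Run:
```python
from h import *
delta([652,71,200])
```

```text
tcp [ 634.7 -108.7  209.3] rpy [180.  -0.  45.] t 34.15
shift/80 [ 1.742 -1.434  0.116]
```

The picture limit is reached, so I'll measure centring numerically: fit the rendered visible disc crescent (disc minus hub silhouette) to the colour mask.

Emit:
send_rows([
  [1,0.435,-0.36,0,0,0,0],
  [1,0.87,-0.717,0,0,0,0],
  [1,0.87,-0.717,0,0,0,0],
  [1,0.87,-0.717,0,0,0,0],
])

```text
time_s: 34.55
tcp_pos: [642.7, -17.8, 207.8]
orientation: [-179.9, 0.1, 45.2]
ft_force: [-0.0, -1.9, -0.4]
gripper_width: 85.0
gripper_force: 0.0
```

```bash
cat > fit.py <<'E'
from h import *
from scipy.optimize import minimize
S=6; a=np.linspace(0,2*np.pi,73)
D={40:(663,161.5),55:(653,71),70:(643.2,-19.5),85:(634.2,-108.5)}
def circ(n,c,z,r): return np.array([proj(n,np.array([c[0]+r*np.cos(t),c[1]+r*np.sin(t),z])) for t in a])
def fit(n,h):
    im=cv2.imread(f'pics/{n}.png').astype(float); b,g,r=im[...,0],im[...,1],im[...,2]
    c0=np.array(D[h]); R0=circ(n,c0,6,45); lo=np.maximum(R0.min(0),0).astype(int); hi=np.minimum(R0.max(0),[640,400]).astype(int)+1
    sl=np.s_[lo[1]:hi[1],lo[0]:hi[0]]
    sat=((r-np.maximum(b,g)) if h==40 else (b-r))/(im.max(2)+1)
    obs=cv2.resize(np.clip(sat[sl]*(1.5 if h==40 else 1.4),0,1),None,fx=S,fy=S,interpolation=cv2.INTER_LINEAR)>.35
    def ren(p):
        m=np.zeros(obs.shape,np.uint8); f=lambda q:((q-lo+.5)*S).round().astype(np.int32)
        cv2.fillPoly(m,[f(circ(n,p[:2],6,33))],1)
        k=p[2:]
        for hull in (np.r_[circ(n,k,6,29),circ(n,k,14,29)],np.r_[circ(n,k,14,20),circ(n,k,6+h,20)]): cv2.fillConvexPoly(m,cv2.convexHull(f(hull)),0)
        return m>0
    cost=lambda p:(ren(p)^obs).sum()/max(obs.sum(),1)
    best=min((minimize(cost,np.r_[c0,c0+d],method='Nelder-Mead',options=dict(initial_simplex=np.r_[c0,c0+d]+np.vstack([np.zeros(4),4*np.eye(4)]),maxiter=150)) for d in ([0,0],[2,2])),key=lambda r:r.fun)
    p=best.x; print(n,h,'disc',p[:2].round(1),'hub-disc',(p[2:]-p[:2]).round(1),'cost',round(best.fun,2),'px',obs.sum()//36)
E
python3 - <<'E'
from fit import *
snap('wrist','w8'); snap('top','top8'); delta([652,71,200])
for n in ('w6','w8','top8'):
    for h in D:
        if n=='w6' and h==85: continue
        try: fit(n,h)
        except Exception as e: print(n,h,e)
E
```

```text
tcp [642.8 -20.  208.1] rpy [-1.8e+02  1.0e-01  4.5e+01] t 34.65
shift/80 [ 0.885 -0.724  0.101]
w6 40 disc [662.3 160.5] hub-disc [1.2 2.8] cost 0.07 px 714
w6 55 disc [652.4  71.4] hub-disc [2.1 2.9] cost 0.15 px 571
w6 70 disc [642.9 -19. ] hub-disc [-1.1 -1.6] cost 0.23 px 563
w8 40 disc [662.3 160.5] hub-disc [1.3 2.7] cost 0.08 px 701
w8 55 disc [652.6  71.3] hub-disc [2.1 3. ] cost 0.15 px 562
w8 70 disc [642.8 -19. ] hub-disc [-1.1 -1.6] cost 0.23 px 539
w8 85 disc [ 633.6 -108.7] hub-disc [ 1.7 -1.9] cost 0.17 px 371
top8 40 disc [663.3 163.4] hub-disc [2.5 3.6] cost 0.16 px 71
top8 55 disc [654.   74.8] hub-disc [2.4 3.3] cost 0.51 px 53
top8 70 disc [645.1 -17.1] hub-disc [-1.1 -1.1] cost 2091.0 px 0
top8 85 disc [ 642.3 -111.5] hub-disc [-3.9  1. ] cost 1522.0 px 0
```

Hub-minus-disc offsets: the 70 is out 1.9 mm, the 85 about 2.5 mm, the 40 3.1 mm and the 55 3.6 mm. There is plenty of time, so I'll nudge the 55 and 40 by regripping.

Emit:
send_rows([
  [1,0.47,-0.36,0,0,0,0],
  [1,0.932,-0.727,0,0,0,0],
  [1,0.932,-0.727,0,0,0,0],
  [1,0.932,-0.727,0,0,0,0],
  [1,0.932,-0.727,0,0,0,0],
])

```text
time_s: 35.15
tcp_pos: [654.8, 73.0, 208.7]
orientation: [180.0, 0.1, 44.9]
ft_force: [0.5, 0.3, 0.2]
gripper_width: 85.5
gripper_force: 0.0
```

Run:
```python
from h import *
delta([654.4,73.9,25])
```

```text
tcp [654.8  73.  208.7] rpy [1.80e+02 1.00e-01 4.49e+01] t 35.15
shift/80 [ 0.007 -0.012  2.297]
```

Emit:
send_rows([
  [1,0.007,-0.01,0.4,0,0,0],
  [1,0.007,-0.01,0.8,0,0,0],
  [1,0.007,-0.01,0.9,0,0,0],
  [1,0.007,-0.01,0.9,0,0,0],
])

```text
time_s: 35.55
tcp_pos: [654.2, 74.6, 136.4]
orientation: [-179.9, 0.1, 44.9]
ft_force: [0.0, 0.2, 0.9]
gripper_width: 85.3
gripper_force: 0.0
```

Emit:
send_rows([
  [1,0,0,0.3,0,0,0],
  [1,0,0,0.6,0,0,0],
  [1,0,0,0.9,0,0,0],
  [1,0,0,0.9,0,0,0],
])

```text
time_s: 35.95
tcp_pos: [654.0, 75.3, 64.1]
orientation: [-179.9, 0.1, 45.0]
ft_force: [-0.3, 0.1, 0.5]
gripper_width: 85.5
gripper_force: 0.0
```

Emit:
send_rows([
  [1,0,0,0.2,0,0,0],
  [1,0,0,0.4,0,0,0],
  [1,0,0,0.48,0,0,0],
  [1,0,0,0.48,0,0,0],
  [1,0,0,0.48,0,0,0],
])

```text
time_s: 36.45
tcp_pos: [654.8, 76.1, 27.1]
orientation: [180.0, -0.0, 45.0]
ft_force: [0.3, 0.9, -0.3]
gripper_width: 85.8
gripper_force: 0.0
```

Emit:
send_rows([
  [-1,0,0,0,0,0,0],
  [-1,0,0,0,0,0,0],
  [-1,0,0,0,0,0,0],
  [-1,0,0,0,0,0,0],
  [-1,0,0,0,0,0,0],
])

```text
time_s: 36.95
tcp_pos: [654.8, 76.0, 27.3]
orientation: [180.0, -0.0, 45.0]
ft_force: [-2.0, -0.7, 7.2]
gripper_width: 38.7
gripper_force: 59.9
```

Emit:
send_rows([
  [-1,0,0,-0.03,0,0,0],
  [-1,0,0,-0.03,0,0,0],
  [-1,-0.045,0.021,-0.03,0,0,0],
  [-1,-0.045,0.021,-0.03,0,0,0],
  [-1,-0.045,0.021,-0.03,0,0,0],
])

```text
time_s: 37.45
tcp_pos: [653.2, 72.0, 29.1]
orientation: [-180.0, 0.0, 45.0]
ft_force: [0.6, -0.0, -1.0]
gripper_width: 38.7
gripper_force: 60.2
```

Emit:
send_rows([
  [-1,0,0,0.015,0,0,0],
  [-1,0,0,0.025,0,0,0],
  [-1,0,0,0.025,0,0,0],
  [-1,0,0,0.025,0,0,0],
])

```text
time_s: 37.85
tcp_pos: [653.2, 72.3, 27.4]
orientation: [180.0, 0.0, 45.0]
ft_force: [-1.5, -0.2, 4.5]
gripper_width: 38.9
gripper_force: 60.7
```

Emit:
send_rows([
  [1,0,0,0,0,0,0],
  [1,0,0,0,0,0,0],
  [1,0,0,0,0,0,0],
  [1,0,0,0,0,0,0],
  [1,0,0,0,0,0,0],
])

```text
time_s: 38.35
tcp_pos: [653.2, 72.3, 27.1]
orientation: [-180.0, 0.0, 45.0]
ft_force: [-1.0, -0.7, -0.7]
gripper_width: 85.4
gripper_force: 0.0
```

Emit:
send_rows([
  [1,0,0,-0.3,0,0,0],
  [1,0,0,-0.6,0,0,0],
  [1,0,0,-1,0,0,0],
  [1,0,0,-1,0,0,0],
])

```text
time_s: 38.75
tcp_pos: [655.2, 72.7, 111.2]
orientation: [179.8, -0.3, 45.0]
ft_force: [0.6, -1.1, 0.8]
gripper_width: 85.1
gripper_force: 0.0
```

Emit:
send_rows([
  [1,0,0,-0.4,0,0,0],
  [1,0.45,-0.36,-0.5,0,0,0],
  [1,0.89,-0.71,-0.5,0,0,0],
  [1,0.89,-0.71,-0.5,0,0,0],
  [1,0.89,-0.71,-0.5,0,0,0],
])

```text
time_s: 39.25
tcp_pos: [663.0, 164.1, 146.6]
orientation: [-180.0, 0.0, 45.1]
ft_force: [-0.1, -1.0, 0.1]
gripper_width: 85.5
gripper_force: 0.0
```

Run:
```python
from fit import *
delta([664,163,14.5])
snap('wrist','w9')
fit('w9',55); fit('w9',40)
```

```text
tcp [663.  164.1 146.6] rpy [-180.     0.    45.1] t 39.25
shift/80 [-0.     0.02   1.651]
w9 55 disc [652.7  70.4] hub-disc [-1.2  0.8] cost 0.23 px 406
w9 40 disc [661.8 160.1] hub-disc [1.9 2.2] cost 0.24 px 476
```

Emit:
send_rows([
  [1,0,0.015,0.3,0,0,0],
  [1,0,0.015,0.6,0,0,0],
  [1,0,0.015,0.8,0,0,0],
  [1,0,0.015,0.8,0,0,0],
])

```text
time_s: 39.7
tcp_pos: [663.1, 160.6, 80.8]
orientation: [-179.9, 0.2, 45.0]
ft_force: [0.2, 0.5, -0.4]
gripper_width: 85.4
gripper_force: 0.0
```

Emit:
send_rows([
  [1,0,0,0.3,0,0,0],
  [1,0,0,0.6,0,0,0],
  [1,0,0,0.83,0,0,0],
  [1,0,0,0.83,0,0,0],
  [1,0,0,0.83,0,0,0],
])

```text
time_s: 40.2
tcp_pos: [664.6, 162.0, 17.5]
orientation: [180.0, -0.0, 45.0]
ft_force: [-0.1, 0.5, 0.4]
gripper_width: 85.1
gripper_force: 0.0
```

Emit:
send_rows([
  [1,0,0,0,0,0,0],
  [-1,0,0,0,0,0,0],
  [-1,0,0,0,0,0,0],
  [-1,0,0,0,0,0,0],
  [-1,0,0,0,0,0,0],
])

```text
time_s: 40.7
tcp_pos: [664.5, 162.0, 17.4]
orientation: [180.0, -0.0, 45.0]
ft_force: [-2.0, -1.9, 7.8]
gripper_width: 38.6
gripper_force: 59.9
```

Emit:
send_rows([
  [-1,0,0,0,0,0,0],
  [-1,0,0,0,0,0,0],
])

```text
time_s: 40.9
tcp_pos: [664.5, 162.0, 17.4]
orientation: [180.0, -0.0, 45.0]
ft_force: [-2.5, -1.0, 8.3]
gripper_width: 38.2
gripper_force: 59.9
```

Emit:
send_rows([
  [-1,0,0,-0.03,0,0,0],
  [-1,0,0,-0.03,0,0,0],
  [-1,-0.036,0.01,-0.03,0,0,0],
  [-1,-0.036,0.01,-0.03,0,0,0],
  [-1,-0.036,0.01,-0.03,0,0,0],
])

```text
time_s: 41.4
tcp_pos: [662.7, 159.1, 19.0]
orientation: [-180.0, 0.0, 45.0]
ft_force: [-0.0, -0.0, -0.1]
gripper_width: 38.1
gripper_force: 60.2
```

Emit:
send_rows([
  [-1,0,0,0.015,0,0,0],
  [-1,0,0,0.025,0,0,0],
  [-1,0,0,0.025,0,0,0],
  [-1,0,0,0.025,0,0,0],
])

```text
time_s: 41.8
tcp_pos: [662.8, 159.4, 17.4]
orientation: [180.0, -0.0, 45.0]
ft_force: [-2.4, -0.6, 6.1]
gripper_width: 38.3
gripper_force: 60.8
```

Emit:
send_rows([
  [1,0,0,0,0,0,0],
  [1,0,0,0,0,0,0],
  [1,0,0,0,0,0,0],
  [1,0,0,0,0,0,0],
  [1,0,0,0,0,0,0],
])

```text
time_s: 42.3
tcp_pos: [662.7, 159.3, 17.1]
orientation: [-180.0, 0.0, 45.0]
ft_force: [0.4, 0.0, -0.5]
gripper_width: 85.5
gripper_force: 0.0
```

Emit:
send_rows([
  [1,0,0,-0.3,0,0,0],
  [1,0,0,-0.6,0,0,0],
  [1,0,0,-1,0,0,0],
  [1,0,0,-1,0,0,0],
])

```text
time_s: 42.7
tcp_pos: [664.8, 160.0, 101.4]
orientation: [179.8, -0.3, 45.0]
ft_force: [0.4, 0.7, 0.6]
gripper_width: 85.3
gripper_force: 0.0
```

Emit:
send_rows([
  [1,0,0,-0.5,0,0,0],
  [1,0,0,-1,0,0,0],
  [1,0,0,-1,0,0,0],
])

```text
time_s: 43.0
tcp_pos: [665.0, 160.1, 182.3]
orientation: [179.8, -0.4, 45.0]
ft_force: [0.6, 0.3, -0.7]
gripper_width: 85.4
gripper_force: 0.0
```

Emit:
send_rows([
  [1,-1,0.6,0,0,0,0],
  [1,-1,0.6,0,0,0,0],
  [1,-1,0.6,0,0,0,0],
])

```text
time_s: 43.3
tcp_pos: [639.4, 61.6, 176.6]
orientation: [179.9, 0.2, 44.6]
ft_force: [0.6, 0.1, 0.3]
gripper_width: 84.9
gripper_force: 0.0
```

Emit:
send_rows([
  [1,-1,0.8,-0.2,0,0,0],
  [1,-1,0.8,-0.2,0,0,0],
  [1,-1,0.8,-0.2,0,0,0],
  [1,-1,0.8,-0.2,0,0,0],
])

```text
time_s: 43.7
tcp_pos: [628.8, -34.7, 192.9]
orientation: [180.0, 0.0, 44.9]
ft_force: [0.5, 0.8, 0.1]
gripper_width: 85.2
gripper_force: 0.0
```

Run:
```python
from fit import *
snap('wrist','w10'); s=manip.sense(); print(s['tcp_pos'],s['time_s'],s['gripper_width'])
for h in D: fit('w10',h)
```

```text
[628.8684305  -32.81672587 192.75299357] 43.75 85.42751352641949
w10 40 disc [662.4 160.4] hub-disc [ 0.1 -0. ] cost 0.09 px 421
w10 55 disc [652.4  71.2] hub-disc [-0.6  0.6] cost 0.18 px 643
w10 70 disc [642.9 -19. ] hub-disc [-1.2 -1.7] cost 0.23 px 660
w10 85 disc [ 633.7 -108.7] hub-disc [ 1.9 -1.9] cost 0.13 px 439
```

All four hubs are within 3 mm of centre and released, and the arm is clear above them. Handing in.

```bash
python3 -c "
from bench import manip
print(manip.job_done())"
```

```text
the job is handed in; nothing more can be done
None
```

The four white hubs stand in height order (40, 55, 70, 85 mm) from the red disc to the far blue disc, all released and each within 3 mm of centre by the wrist camera; the jar and loupe were left alone, and the job was handed in at about 44 s.

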